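# Load the board into the leaf drilling jig and close the leaf

### The job

Load the drilling jig: take the thin offcut board (the flattest of the three loose wooden blocks), lay it flat on the jig's bed and push it home into the corner, one long edge square and flush against the back fence and one end flush against the end stop. Then swing the hinged drill leaf (the metal plate with the cross handle) gently down until it lies fully closed over the board, which must stay home in the corner. Leave the other two wooden blocks and the tape measure where they are.

Things in the scene. Friction and masses are not known exactly. Their poses are not given: they have to be found in the camera images.
- board_c (a point): centre (half-way up) of the loose thin board, a grey-brown wooden offcut 50 x 110 x 22 mm, about 0.05 kg; x along its 50 mm width, y along its 110 mm length, z up. It lies flat on the bench. Both its ends are alike. (Above the back of the bench, from 0.68 m ahead of the robot's base, a shelf hangs 0.39 m over the bench top: keep the wrist clear of it.)
- jig: drilling jig, screwed to the bench: wooden base 180 (x) x 200 (y) x 12 mm, its top is the bed; origin at the centre of its underside. Its x points square into the back fence (which stands on the robot's left, the jig's yaw is about 1.3 to 1.8), its -y along that fence to the end stop (at the far end). Both are dark wood, 20 mm thick, 24 mm above the bed. Fence face: x = 45; end stop face: y = -60 mm.
- jig_corner (a point): the fence corner: point on the bed where the planes of the back fence's face and the end stop's face meet (45, -60, 12 mm in the jig's frame; same axes). Fence: y -86 to 94 mm in the jig's frame; stop: x 0 to 36 mm, leaving a 9 mm chip gap to the fence. The board is home when its centre is 25 mm before the fence's face (-x), 55 mm short of the stop's face (+y) and 11 mm above the bed.
- leaf (a joint): angle of the hinged aluminium drill leaf: 0 = closed, level on fence and stop; 1.7 to 1.9 = standing open, just past upright (limit 1.95). The hinge is stiff: the leaf stays where it is left; 1 to 3 N at the handle move it. Leaf 100 mm wide (in y), 6 mm thick, closing 2 mm above the board; a lip under its front comes down 3 mm before the front edge of a board that is home.
- leaf_hinge (a point): middle of the leaf's hinge axis, which lies along the jig's y: 27 mm behind the back fence's face, 27 mm above the bed, 35 mm short of the end stop's face (x = 72, y = -25, z = 39 mm in the jig's frame). The leaf turns down over the bed towards -x of the jig. Same axes as the jig.
- leaf_handle (a point): centre of the leaf's black cross handle, a round bar 18 mm in diameter and 36 mm long, parallel to the hinge (its y), on a thin stem 35 mm beyond the leaf's front edge, at the middle of its width, 127 mm from the hinge axis. Leaf closed: 27 mm above the bed, 100 mm before the back fence's face. Pinched at its ends it can turn in the fingers.
- offcut_c (a point): centre of a loose softwood block, 62 x 140 x 35 mm, too thick for the jig; to be left alone.
- packing_c (a point): centre of a loose hardwood packing block, 45 x 90 x 45 mm, too thick for the jig; to be left alone.
- measure_c (a point): centre of a loose yellow tape measure, 65 x 70 x 35 mm, left of the jig; to be left alone.

How it is judged:
By the outcome, as a careful person would: the job done as asked, in the order asked, and still so for the second after the job is handed in, with the robot touching nothing.
It also fails if it takes over 72 s, if anything falls off the work surface, if the arm or the gripper's body presses on something with over 40 N, if the wrist force passes 120 N, or if a joint passes its speed limit or range.

### The arm

A 6-joint arm with a two-finger parallel gripper is mounted at the origin on a cart in front of the work surface, level with it; the furniture and walls round the work are solid. World frame = base frame: x ahead of the robot, y to its left, z up, the work surface at z = 0. Lengths are in m, angles in rad, forces in N, time in s.
With the tool pointing down it reaches from about 0.425 to 0.95 m from the base axis. Payload 3.5 kg.
Tool frame: the origin (TCP) lies midway between the tips of the shut fingers; the grasp point (between the pads) lies 19 mm behind it; z points along the fingers, y is the line along which they close (so a half turn about z gives the same grasp; the last joint's range is limited). The gripper opens to 85 mm and grips with 20 to 120 N. Pads are 22 mm wide; open, the fingers measure 114 mm over their backs; the gripper's body (76 mm by 85 mm) begins 54 mm behind the grasp point. The pads swing forward as they close: fully open they stand 13 mm farther back than shut.
Start: joints at [1.194, 0.286, 1.577, -0, 1.279, -0.15], TCP at [0.152, 0.658, 0.203] pointing down, gripper open.
Joint ranges: [-2.77, 2.77], [-0.9, 2.22], [0.21, 2.48], [-1.53, 4.67], [0.24, 2.81], [-2.84, 2.84]. Speed limits (rad/s): [2.79, 2.79, 3.14, 3.14, 3.14, 3.14].

### API

Orientations are given as a unit quaternion [x, y, z, w].
In Python, from plant import get_state, read_camera, ctrl gives the robot as it stands.
- The arm moves only by the shell command python3 -m crank 'ROWS' [FORCE]. ROWS is JSON, a list of rows, each a list of 3 entries, a list of its own where there are three numbers: the shift along the tool's x, y, z in mm, then the turn about the tool's z in degrees, then the closure in counts, from 0 (fully open) to 255 (shut). In form: [[[tx, ty, tz], yaw, claw], ...]. A call has 1 to 10 rows; each row is the pose to reach, as a shift and turn from the pose commanded when the call began, along the tool's axes at that moment; what a row does not reach only later rows make up. A row lasts 1/10 s, in which the tool goes at most 50 mm and 8.59 degrees, less where a joint would pass 70% of its speed; a pose out of reach is approached as far as the arm can. A call with a gripper value outside its range is refused whole. The fingers move at their own pace and stop on an object; FORCE is the grip in N (left out, the last holds). Time passes only in rows, so rows that repeat a pose let the fingers close. It gives the time, the measured TCP pose, the force, the opening and the grip force at its end, in the units of the state.
- get_state(): the state, without advancing time (a new reading comes with each control period).
- read_camera(name): name is "scene" or "top"; returns a dict with "frame" (480x640x3 uint8, blue, green, red), "range_z" (480x640 float32, m along the optical axis (not along the pixel's ray), 0 where there is no reading), "vfov" (degrees; the focal length in pixels is half the picture's height over the tangent of half this angle, whatever the lens; pixels are square), "cx", "cy" (the principal point, pixels), "origin" and "orientation" of the camera in the world. Camera axes: x right, y down, z forward; pixel columns grow to the right and rows downward; lengths in m; the calibration is good to about 2 mm. A picture is of the moment at which its call begins.
- ctrl.sign_off(): hands the job in; it is judged then, once.
The state is a dict: "time": time; "qpos": joint angles; "dq": joint speeds; "joint_efforts": joint torques, N m; "eef_pos": TCP position; "tcp_rot": TCP orientation; "contact_force": force on the tool from outside, world axes, zero at the start; "wrist_torque": the same for the moment, N m; "opening": opening from 0.0 (shut) to 1.0 (fully open); "finger_force": force on a finger pad.
Only numpy, scipy, OpenCV 4.12 (cv2) and the standard library are available. Lean on these libraries where they do the work, as an engineer would, in place of code of your own. Each camera call takes 0.05 s, during which the arm holds its last target. There are 200 camera calls.

## Working session

There is one attempt and no reset: what is moved stays moved. The work goes in short steps, Python scripts to look and compute and a shell command to move; the robot and the scene stay as the last step left them, time stands still between calls to the robot, and variables do not carry over. Pictures are saved under pics/ and viewed, at most 10 in all, crops included, and the job is handed in when it is done.

```bash
ls; mkdir -p pics
cat > h.py <<'E'
import numpy as np,cv2,sys
from scipy.spatial.transform import Rotation as R
from plant import get_state,read_camera,ctrl
def cam(n):
    c=read_camera(n); f=240/np.tan(np.radians(c['vfov'])/2)
    o=np.array(c['orientation'])
    M=R.from_quat(o).as_matrix() if o.size==4 else o.reshape(3,3)
    z=c['range_z']; v,u=np.mgrid[:480,:640]
    P=np.stack([(u-c['cx'])*z/f,(v-c['cy'])*z/f,z],-1)@M.T+np.array(c['origin'])
    P[z==0]=np.nan
    return c,P
def tool(target):
    s=get_state(); r=R.from_quat(s['tcp_rot'])
    return r.inv().apply(np.array(target)-s['eef_pos'])*1000
E
python3 - <<'E'
from h import *
for n in('scene','top'):
    c,P=cam(n); cv2.imwrite(f'pics/{n}0.png',c['frame']); np.save(n+'.npy',P); print(n,c['vfov'],c['cx'],c['cy'],c['origin'],c['orientation'])
s=get_state();print(s, R.from_quat(s['tcp_rot']).as_matrix())
E
```

```text
pics
scene 44.65232307948648 317.5275240454379 238.07638760137576 [-0.07620923 -0.8365541   0.96705951] [ 0.88173152 -0.24904617  0.11951894 -0.38241437]
top 56.990824479383534 318.444996647181 243.259525405072 [0.35558121 0.02857138 1.1948724 ] [-0.70042752  0.71184649 -0.04009751  0.0326812 ]
{'time': 0.1, 'qpos': array([ 1.19400867e+00,  2.87131160e-01,  1.57807352e+00, -1.73901526e-05,
        1.27862441e+00, -1.50035540e-01]), 'dq': array([ 0.00066396, -0.00188314, -0.00588807, -0.00011996, -0.00180765,
        0.0015316 ]), 'joint_efforts': array([-3.46223324e-04, -4.07294011e+01, -2.93699867e+01, -1.95802922e-04,
        3.43518135e-03,  6.27875522e-06]), 'eef_pos': array([0.15149491, 0.65708042, 0.20162629]), 'tcp_rot': array([ 1.13130752e-01,  9.93579480e-01, -1.08181344e-03, -2.83120032e-04]), 'contact_force': array([-0.18226324,  0.50259689,  0.75119646]), 'wrist_torque': array([ 0.02729031, -0.04571153, -0.03484974]), 'finger_force': 0.0, 'opening': 0.9996420641957469} [[-9.74402706e-01  2.24808175e-01 -8.07377243e-04]
 [ 2.24809400e-01  9.74400525e-01 -2.08567610e-03]
 [ 3.17831773e-04 -2.21379443e-03 -9.99997499e-01]]
```

View pics/top0.png

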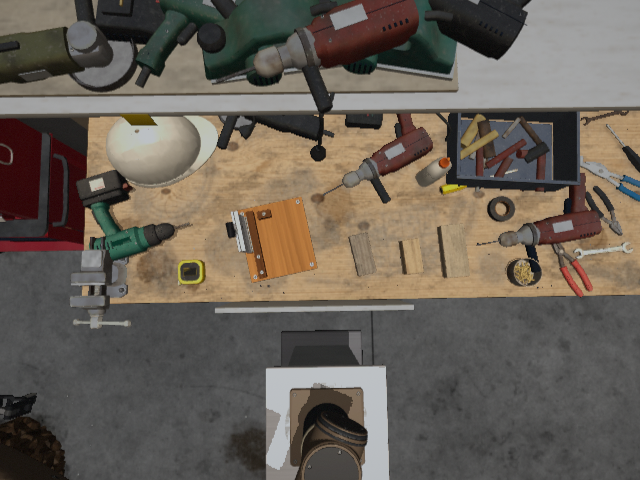

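View pics/scene0.png

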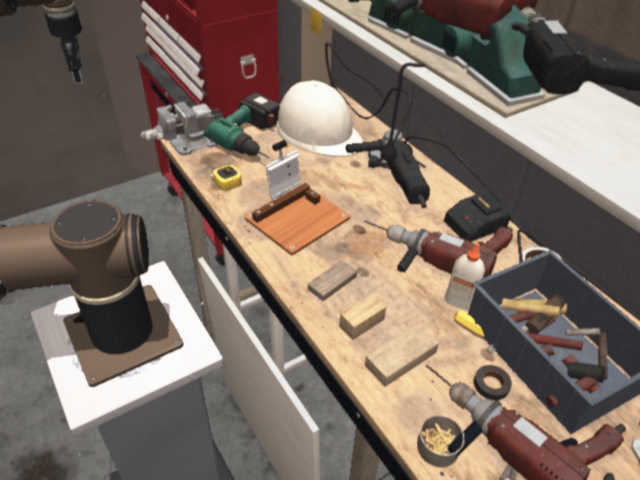

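The top view shows the board at about (362,253), the packing block at (411,256), the offcut at (453,250), and the jig bed around (280,238). The dark fence is on the left of the bed near (255,243), the stop is near (262,214), and the leaf is upright at (240,232). I'll get metric values from the depth image next.

Run:
```python
from h import *
P=np.load('top.npy'); v,u=np.mgrid[:480,:640]
def rect(m,name):
    q=P[m]; r=cv2.minAreaRect(q[:,:2].astype(np.float32)*1000); print(name,m.sum(),np.round(q[:,2].mean()*1000,1),np.round(r[0],1),np.round(r[1],1),round(r[2],1), np.round(cv2.boxPoints(r)).tolist())
Z=P[...,2]
def box(a,b,c,d): return (u>=a)&(u<=b)&(v>=c)&(v<=d)
print('bench',np.nanmedian(Z[270:290,330:345]))
rect(box(345,380,228,280)&(Z>.012)&(Z<.03),'board')
rect(box(395,428,230,280)&(Z>.03),'pack'); rect(box(435,472,220,282)&(Z>.02),'off')
rect(box(235,325,195,285)&(Z>.006)&(Z<.018),'bed')
f=box(232,275,200,285)
rect(f&(Z>.028)&(Z<.042),'fence+stop')
rect(f&(Z>.06),'leaf')
Ps=np.load('scene.npy')
c=cv2.imread('pics/top0.png')[190:290,220:390]; cv2.imwrite('pics/crop_top.png',cv2.resize(c,None,fx=4.6,fy=4.6,interpolation=2))
for (x,y) in [(245,210),(240,215),(268,213),(262,272),(314,268),(302,199),(229,230)]: print(x,y,np.round(P[y,x]*1000))
c=cv2.imread('pics/scene0.png')[130:300,230:370]; cv2.imwrite('pics/crop_s.png',cv2.resize(c,None,fx=3.5,fy=3.5,interpolation=2))
for (x,y) in [(279,146),(285,143),(274,148)]: print(x,y,np.round(Ps[y,x]*1000))
```

```text
bench 0.000338237742064873
board 774 22.3 [ 446.7 -101.5] [109.6  50.6] 12.3 [[388.0, -88.0], [399.0, -138.0], [506.0, -115.0], [495.0, -65.0]]
pack 626 44.8 [ 437.2 -229.3] [89.8 46.3] 5.9 [[390.0, -211.0], [395.0, -257.0], [484.0, -248.0], [479.0, -202.0]]
off 1306 34.7 [ 451.3 -344.3] [139.8  63.9] 4.7 [[379.0, -318.0], [384.0, -382.0], [524.0, -370.0], [518.0, -307.0]]
bed 3930 12.4 [490.9 119.1] [240.9 228.9] 89.8 [[376.0, -1.0], [605.0, -2.0], [606.0, 239.0], [377.0, 240.0]]
fence+stop 690 36.3 [476.6 169.9] [179.7  70.4] 4.6 [[384.0, 198.0], [390.0, 128.0], [569.0, 142.0], [563.0, 212.0]]
leaf 464 116.5 [499.  212.4] [99.9 18.5] 11.8 [[448.0, 211.0], [452.0, 193.0], [550.0, 214.0], [546.0, 232.0]]
245 210 [571. 212.  13.]
240 215 [547. 216.  73.]
268 213 [558. 148.  37.]
262 272 [402. 164.  39.]
314 268 [411.  28.  15.]
302 199 [602.  58.   1.]
229 230 [496. 225. 171.]
279 146 [491. 216. 166.]
285 143 [512. 222. 164.]
274 148 [477. 215. 165.]
```

View pics/crop_top.png

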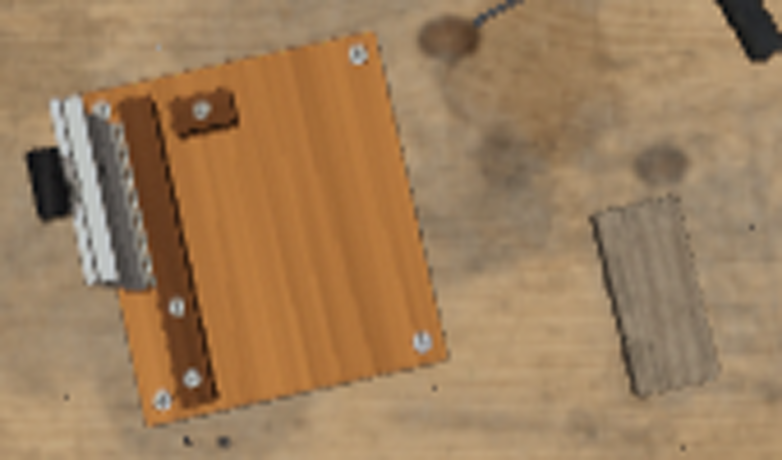

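View pics/crop_s.png

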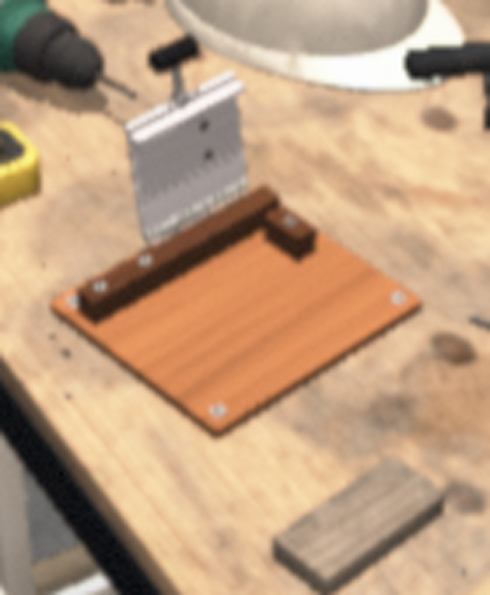

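The crops show the jig clean and empty, with the leaf standing open and its handle behind at crop pixel (47,183). The board lies almost parallel to the fence. Next I'll fit the jig frame and plan the approach.

```bash
cat >> h.py <<'E'
def yaw_to(deg):  # tool-z turn (deg) to bring tool y to world heading deg (mod 180)
    M=R.from_quat(get_state()['tcp_rot']).as_matrix(); a=np.degrees(np.arctan2(M[1,1],M[0,1]))
    return -((deg-a+90)%180-90)
E
python3 - <<'E'
from h import *
P=np.load('top.npy'); v,u=np.mgrid[:480,:640]; Z=P[...,2]
m=(u>232)&(u<275)&(v>=200)&(v<285)&(Z>.030)&(Z<.042)
q=P[m][:,:2]*1000
a=np.radians(11.8)
for it in range(4):
    d=np.array([np.cos(a),np.sin(a)]); n=np.array([-d[1],d[0]])  # n = jig x, d=-jig y
    s=q@d;t=q@n
    # right edge (fence face) = min t per s-bin where no stop (low s)
    b=np.arange(s.min()+5,s.min()+110,3.0); e=np.array([t[(s>=k)&(s<k+3)].min() for k in b])
    k=np.polyfit(b+1.5,e,1); a+=np.arctan(k[0])
print('angle',np.degrees(a),'face t',np.median(e),'resid',np.std(e))
d=np.array([np.cos(a),np.sin(a)]); n=np.array([-d[1],d[0]]); s=q@d;t=q@n
print('s range fence',np.percentile(s,[0,1,99,100]),'t range',t.min(),t.max())
st=t<np.median(e)-8; print('stop s',np.percentile(s[st],[0,2,50,98,100]),'t',t[st].min(),t[st].max(), st.sum())
# colour-based bed outline
B=P[(u>225)&(u<325)&(v>190)&(v<290)&(abs(Z-.0125)<.004)][:,:2]*1000
print('bed s',np.percentile(B@d,[.3,99.7]),'t',np.percentile(B@n,[.3,99.7]))
for w in [(.152,.657,.26),(.40,.35,.26),(.43,.1,.26),(.4467,-.1015,.13)]: print(np.round(tool(w)))
print(yaw_to(102.3))
E
```

```text
angle 11.791325647476596 face t 70.80981286788656 resid 0.9410611444011242
s range fence [412.99010011 415.07742916 590.24776211 593.11242974] t range 24.887011951830296 95.61617106005552
stop s [566.0557349  566.44529306 576.27017577 586.58667851 586.81918216] t 24.887011951830296 60.66640254759111 106
bed s [407.36363765 606.14180282] t [-64.28378685 113.79999801]
[ -0.  -0. -58.]
[-311. -243.  -58.]
[-397. -480.  -57.]
[-458. -673.   73.]
-25.291630793598358
```

```bash
python3 -m crank '[[[-30,-20,-40],0,0],[[-80,-60,-58],0,0],[[-150,-120,-58],0,0],[[-190,-150,-58],0,0],[[-220,-175,-58],0,0],[[-260,-205,-58],0,0],[[-311,-243,-58],0,0],[[-335,-290,-58],-5,0],[[-350,-335,-58],-10,0],[[-365,-380,-58],-15,0]]'
python3 - <<'E'
from h import *
s=get_state(); print(s['time'],s['qpos'],tool((.43,.1,.26)),tool((.4467,-.1015,.13)),yaw_to(102.3))
E
```

```text
time: 1.1
eef_pos: [0.4102, 0.2577, 0.2604]
tcp_rot: [-0.019, 1.0, -0.0, -0.0]
contact_force: [0.9, -0.7, 0.1]
opening: 1.0
finger_force: 0.0
1.1 [ 3.51132228e-01 -1.86463708e-01  1.96377580e+00 -2.18871229e-04
  1.36486275e+00 -1.25811290e+00] [ -13.69026137 -158.3085732     0.42106487] [ -22.68680686 -360.25219518  130.49402791] -10.094472484032082
```

```bash
python3 -m crank '[[[-14,-50,0],-5,0],[[-14,-100,0],-10,0],[[-14,-150,0],-10,0],[[-16,-200,0],-10,0],[[-18,-250,0],-10,0],[[-20,-300,30],-10,0],[[-22,-340,60],-10,0],[[-23,-360,90],-10,0],[[-23,-360,130],-10,0],[[-23,-360,130],-10,0]]'
python3 - <<'E'
from h import *
c,P=cam('top'); np.save('top1.npy',P); cv2.imwrite('pics/t1.png',c['frame'])
s=get_state(); print(s['time'],s['eef_pos'],s['qpos'],tool((.4467,-.1015,.13)),yaw_to(102.3))
E
```

```text
time: 2.1
eef_pos: [0.4405, -0.098, 0.1247]
tcp_rot: [-0.103, 0.995, 0.004, -0.006]
contact_force: [-0.0, 0.4, -0.6]
opening: 1.0
finger_force: 0.0
2.15 [ 0.44280272 -0.0983902   0.12803953] [-4.43040967e-01 -1.33342056e-01  2.16615895e+00  1.35169376e-04
  1.11658044e+00 -2.22253147e+00] [-3.15651558 -3.84002669 -1.99843387] -0.34697790920003513
```

```bash
python3 -m crank '[[[-3,-3,40],0,0],[[-3,-3,80],0,0],[[-3,-3,110],0,0],[[-3,-3,123],0,0],[[-3,-3,123],0,0],[[-3,-3,123],0,255],[[-3,-3,123],0,255],[[-3,-3,123],0,255],[[-3,-3,123],0,255],[[-3,-3,123],0,255]]' 40
python3 - <<'E'
from h import *
s=get_state(); print(s['time'],s['eef_pos'],s['opening'],s['finger_force'],s['contact_force'],yaw_to(102.3))
E
```

```text
time: 3.15
eef_pos: [0.4492, -0.1018, 0.0085]
tcp_rot: [-0.105, 0.995, -0.0, 0.0]
contact_force: [0.0, -0.3, 0.6]
opening: 0.144
finger_force: 0.0
3.15 [ 0.44924672 -0.10177374  0.00847369] 0.14384223545016292 0.0 [ 0.00090126 -0.28949607  0.61693861] -0.2981547466073806
```

Run:
```python
from h import *
c,P=cam('scene'); cv2.imwrite('pics/s2.png',cv2.resize(c['frame'][200:400,220:460],None,fx=3,fy=3,interpolation=2))
s=get_state(); print(s['time'],s['eef_pos'],s['opening'],s['finger_force'])
```

```text
3.2 [ 0.44906412 -0.10167137  0.00823446] 0.05598314233780476 0.0
```

View pics/s2.png

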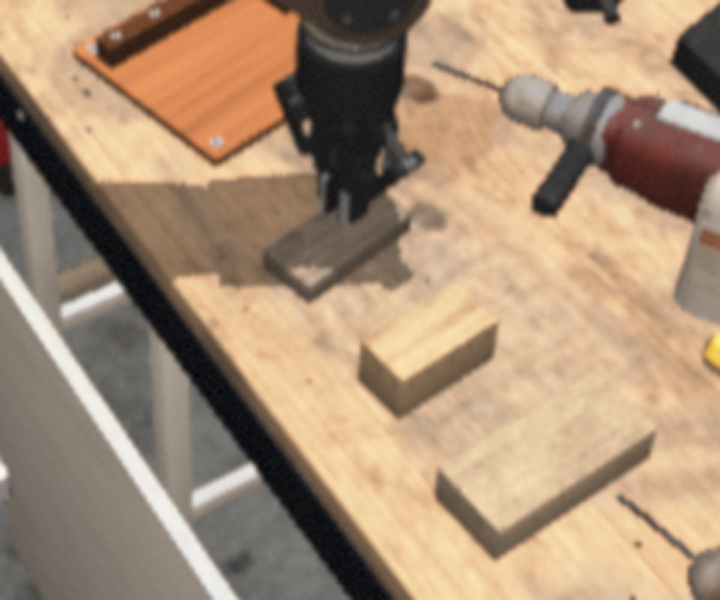

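The scene crop shows the fingers at about (345,205) closed on top of the board. Open fingers sit 13 mm farther back, so they went over the top. I'll open, rise and retry lower.

```bash
python3 -m crank '[[[0,0,-15],0,0],[[0,0,-25],0,0],[[0,0,-25],0,0],[[0,0,-25],0,0],[[0,0,-25],0,0],[[0,0,-25],0,0],[[0,0,-25],0,0],[[0,0,-25],0,0]]'
python3 - <<'E'
from h import *
c,P=cam('top'); v,u=np.mgrid[:480,:640]
s=get_state(); print(s['time'],s['eef_pos'],s['opening'],s['contact_force'],tool((.4467,-.1015,-.002)),yaw_to(102.3))
E
```

```text
time: 4.0
eef_pos: [0.4487, -0.1015, 0.0326]
tcp_rot: [-0.105, 0.995, 0.0, -0.0]
contact_force: [1.2, -0.8, -0.3]
opening: 1.001
finger_force: 0.0
4.05 [ 0.44876368 -0.10149208  0.03267372] 1.002449883437465 [-0.21062757  0.10696348 -0.19882085] [ 2.00839807  0.41183101 34.67452508] -0.2949901880965342
```

```bash
python3 -m crank '[[[2,0,15],0,0],[[2,0,28],0,0],[[2,0,34],0,0],[[2,0,34],0,0],[[2,0,34],0,0],[[2,0,34],0,255],[[2,0,34],0,255],[[2,0,34],0,255],[[2,0,34],0,255],[[2,0,34],0,255]]' 40
python3 -m crank '[[[0,0,0],0,255],[[0,0,0],0,255]]'
```

```text
time: 5.05
eef_pos: [0.447, -0.102, -0.001]
tcp_rot: [-0.105, 0.995, -0.0, 0.0]
contact_force: [0.3, -0.3, -0.5]
opening: 0.143
finger_force: 0.0
time: 5.25
eef_pos: [0.4469, -0.102, -0.0011]
tcp_rot: [-0.105, 0.995, -0.0, 0.0]
contact_force: [-0.0, -0.4, -1.1]
opening: 0.0
finger_force: 0.0
```

Run:
```python
from h import *
c,P=cam('scene'); cv2.imwrite('pics/s3.png',cv2.resize(c['frame'][230:310,290:390],None,fx=7,fy=7,interpolation=2))
np.save('s3.npy',P)
s=get_state(); print(s['time'],s['eef_pos'],s['opening'],s['finger_force'])
```

```text
5.3 [ 0.4469213  -0.10198102 -0.00110759] -0.0017607399633523906 0.0
```

View pics/s3.png

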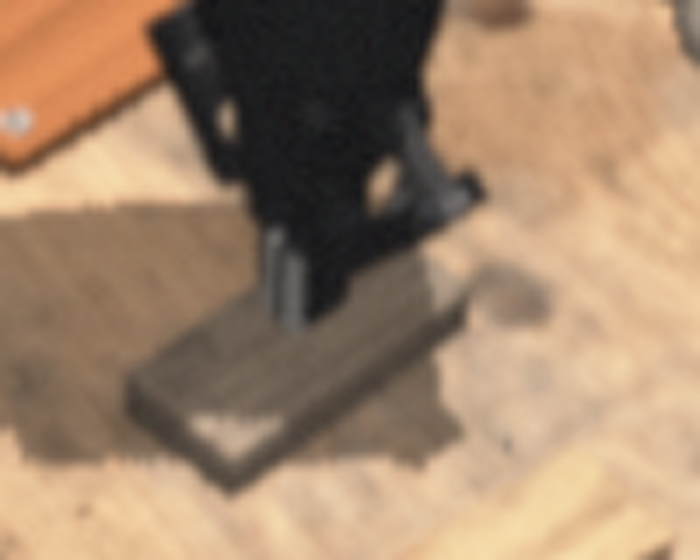

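Run:
```python
from h import *
P=np.load('s3.npy')*1000
for y in range(262,281,2): print(y,[tuple(np.round(P[y,x]).astype(int)) for x in (327,329,331,333,335)])
```

```text
262 [(np.int64(432), np.int64(-98), np.int64(68)), (np.int64(437), np.int64(-99), np.int64(67)), (np.int64(435), np.int64(-109), np.int64(76)), (np.int64(434), np.int64(-117), np.int64(84)), (np.int64(437), np.int64(-121), np.int64(86))]
264 [(np.int64(435), np.int64(-94), np.int64(57)), (np.int64(436), np.int64(-100), np.int64(62)), (np.int64(435), np.int64(-110), np.int64(71)), (np.int64(435), np.int64(-116), np.int64(76)), (np.int64(437), np.int64(-121), np.int64(79))]
266 [(np.int64(436), np.int64(-93), np.int64(49)), (np.int64(434), np.int64(-103), np.int64(60)), (np.int64(434), np.int64(-112), np.int64(67)), (np.int64(436), np.int64(-115), np.int64(69)), (np.int64(439), np.int64(-118), np.int64(70))]
268 [(np.int64(435), np.int64(-94), np.int64(45)), (np.int64(435), np.int64(-102), np.int64(52)), (np.int64(437), np.int64(-107), np.int64(55)), (np.int64(440), np.int64(-111), np.int64(57)), (np.int64(441), np.int64(-117), np.int64(61))]
270 [(np.int64(437), np.int64(-93), np.int64(36)), (np.int64(433), np.int64(-106), np.int64(50)), (np.int64(436), np.int64(-109), np.int64(51)), 
[... 700 characters left out ...]
, np.int64(-9223372036854775808), np.int64(-9223372036854775808)), (np.int64(443), np.int64(-108), np.int64(27)), (np.int64(444), np.int64(-114), np.int64(32))]
278 [(np.int64(431), np.int64(-102), np.int64(22)), (np.int64(435), np.int64(-105), np.int64(23)), (np.int64(441), np.int64(-104), np.int64(19)), (np.int64(443), np.int64(-108), np.int64(21)), (np.int64(448), np.int64(-109), np.int64(19))]
280 [(np.int64(428), np.int64(-108), np.int64(22)), (np.int64(433), np.int64(-108), np.int64(20)), (np.int64(436), np.int64(-111), np.int64(21)), (np.int64(440), np.int64(-113), np.int64(21)), (np.int64(443), np.int64(-116), np.int64(22))]<stdin>:3: RuntimeWarning: invalid value encountered in cast
```

The fingertips in the depth image are at about z 26 mm while the state reports -1 mm, so the real tips sit higher than the reported TCP. I'll calibrate by gently touching the board's top.

```bash
python3 -m crank '[[[0,0,1],0,255],[[0,0,2],0,255],[[0,0,2],0,255]]'; python3 -m crank '[[[0,0,1],0,255],[[0,0,2],0,255],[[0,0,2],0,255]]';python3 -m crank '[[[0,0,1],0,255],[[0,0,2],0,255],[[0,0,2],0,255]]'
```

```text
time: 5.6
eef_pos: [0.4468, -0.1019, -0.0033]
tcp_rot: [-0.105, 0.995, 0.0, -0.0]
contact_force: [0.2, 0.5, -0.1]
opening: 0.0
finger_force: 0.0
time: 5.9
eef_pos: [0.4468, -0.1019, -0.0053]
tcp_rot: [-0.105, 0.995, 0.0, -0.0]
contact_force: [0.0, 0.4, 0.1]
opening: -0.005
finger_force: 0.0
time: 6.2
eef_pos: [0.447, -0.102, -0.0064]
tcp_rot: [-0.105, 0.995, 0.0, -0.0]
contact_force: [-2.1, 1.1, 6.2]
opening: -0.001
finger_force: 3.1
```

Contact came at reported z of -6 mm with the board's top at 22 mm, so true tip z is the reported z plus 28 mm. I'll regrasp accordingly.

```bash
python3 -m crank '[[[0,0,-20],0,255],[[0,0,-30],0,0],[[0,0,-30],0,0],[[0,0,-30],0,0],[[0,0,-30],0,0],[[0,0,-30],0,0],[[0,0,-20],0,0],[[0,0,0],0,0],[[0,0,15],0,0],[[0,0,20],0,0]]'; python3 -m crank '[[[0,0,2],0,0],[[0,0,2],0,255],[[0,0,2],0,255],[[0,0,2],0,255],[[0,0,2],0,255],[[0,0,2],0,255],[[0,0,2],0,255]]' 40
```

```text
time: 7.2
eef_pos: [0.445, -0.1011, -0.0296]
tcp_rot: [-0.105, 0.995, 0.001, -0.002]
contact_force: [0.4, -0.1, 0.4]
opening: 1.002
finger_force: 0.0
time: 7.9
eef_pos: [0.4478, -0.1024, -0.0282]
tcp_rot: [-0.105, 0.995, -0.0, 0.001]
contact_force: [-0.1, -0.2, 5.2]
opening: 0.578
finger_force: 43.5
```

```bash
cat >> h.py <<'E'
A=np.radians(11.79); D=np.array([np.cos(A),np.sin(A)]); N=np.array([-D[1],D[0]])
def W(s,t,ztip): # mm: along fence (stop face 566.5), across (fence face 70), true tip height -> world m in reported z
    return np.r_[s*D+t*N, ztip-28]/1000
def st():
    s=get_state(); p=s['eef_pos'][:2]*1000; print('t',s['time'],'s,t',np.round([p@D,p@N],1),'tip z',round(s['eef_pos'][2]*1000+28,1),'F',np.round(s['contact_force'],1),'open',round(s['opening'],2))
E
python3 - <<'E'
from h import *
st(); print(tool(W(496,8,50)),yaw_to(101.8))
E
```

```text
t 7.9 s,t [ 417.5 -191.8] tip z -0.2 F [-0.1 -0.2  5.2] open 0.58
[-79.35908958 199.40305932 -50.29814939] 0.20623222212924475
```

```bash
python3 -m crank '[[[0,0,-30],0,255],[[-5,15,-50],0,255],[[-20,50,-50],0,255],[[-40,90,-50],0,255],[[-60,130,-50],0,255],[[-70,165,-50],0,255],[[-77,190,-50],0,255],[[-79,199,-50],0,255],[[-79,199,-50],0,255],[[-79,199,-50],0,255]]'
python3 - <<'E'
from h import *
st(); print(tool(W(496,8,13)),yaw_to(101.8)); st()
E
```

```text
time: 8.9
eef_pos: [0.4824, 0.1084, 0.0205]
tcp_rot: [-0.105, 0.995, -0.0, -0.0]
contact_force: [0.7, -0.1, 0.0]
opening: 0.575
finger_force: 42.8
t 8.9 s,t [494.4   7.6] tip z 48.5 F [ 0.7 -0.1  0. ] open 0.58
[-1.62854189  0.44509822 35.53116383] 0.2002967585148383
t 8.9 s,t [494.4   7.6] tip z 48.5 F [ 0.7 -0.1  0. ] open 0.58
```

```bash
python3 -m crank '[[[-1,0,15],0,255],[[-1,0,28],0,255],[[-1,0,34],0,255],[[-1,0,36],0,255],[[-1,0,36],0,255],[[-1,0,36],0,0],[[-1,0,36],0,0],[[-1,0,36],0,0],[[-1,0,36],0,0],[[-1,0,20],0,0]]'
python3 -m crank '[[[0,0,-40],0,0],[[0,0,-70],0,0],[[0,-30,-70],9,0],[[0,-60,-70],18,0],[[0,-60,-70],27,0],[[0,-60,-70],36,0],[[0,-60,-70],45,0],[[0,-60,-70],54,0],[[0,-60,-70],63,0],[[0,-60,-70],72,0]]'
python3 - <<'E'
from h import *
st();print(yaw_to(11.8),get_state()['qpos']); 
c,P=cam('top'); np.save('t4.npy',P)
v,u=np.mgrid[:480,:640]; Z=P[...,2]
m=(u>255)&(u<320)&(v>195)&(v<285)&(Z>.030)&(Z<.038)
q=P[m][:,:2]*1000; S=np.c_[q@D,q@N]; S=S[(S[:,1]<58)&~((S[:,0]>562)&(S[:,1]>20))]
if len(S)>50: print(len(S),cv2.minAreaRect(S.astype(np.float32)))
cv2.imwrite('pics/t4.png',c['frame'])
E
```

```text
time: 9.9
eef_pos: [0.4818, 0.1093, -0.0007]
tcp_rot: [-0.105, 0.995, 0.0, -0.002]
contact_force: [1.1, 0.5, 0.1]
opening: 0.996
finger_force: 0.0
time: 10.9
eef_pos: [0.4963, 0.0507, 0.071]
tcp_rot: [0.478, 0.878, 0.0, 0.0]
contact_force: [0.8, -0.6, -0.3]
opening: 1.002
finger_force: 0.0
t 10.9 s,t [496.1 -51.8] tip z 99.0 F [ 0.8 -0.6 -0.3] open 1.0
21.104920858574985 [-1.01917386e-01  5.21247476e-02  2.10525219e+00  4.72869957e-05
  9.84026807e-01 -6.76242766e-01]
```

```bash
python3 - <<'E'
from h import *
print(tool(W(495,-45,18)))
c,P=cam('scene'); Z=P[...,2]
q=P[(Z>.031)&(Z<.037)][:,:2]*1000; S=np.c_[q@D,q@N]; S=S[(S[:,0]>425)&(S[:,0]<560)&(S[:,1]>-40)&(S[:,1]<56)]
print(len(S),np.percentile(S,[1,99],axis=0), cv2.minAreaRect(S.astype(np.float32)))
E
python3 -m crank '[[[0,0,0],9,80],[[0,0,0],18,80],[[0,0,0],21,80],[[0,0,0],21,80]]'
python3 - <<'E'
from h import *
st();print(yaw_to(11.8),tool(W(495,-45,18)))
E
```

```text
[ 6.74035443  1.3264291  80.96617053]
402 [[435.77439074 -19.7613092 ]
 [542.06726842  30.52532594]] ((490.81640625, 5.977258682250977), (111.08993530273438, 52.06227111816406), 0.6894602179527283)
time: 11.4
eef_pos: [0.4962, 0.0507, 0.0709]
tcp_rot: [0.626, 0.78, 0.0, 0.0]
contact_force: [-0.4, 0.9, -0.2]
opening: 0.685
finger_force: 0.0
t 11.4 s,t [496.1 -51.8] tip z 98.9 F [-0.4  0.9 -0.2] open 0.68
0.6316638408907096 [ 6.82165488 -1.06168746 80.92078132]
```

```bash
python3 -m crank '[[[7,-5,40],0.6,80],[[7,-5,70],0.6,80],[[7,-5,81],0.6,80],[[7,-5,81],0.6,80],[[12,-5,81],0.6,80],[[17,-5,81],0.6,80],[[22,-5,81],0.6,80],[[27,-5,81],0.6,80],[[32,-5,81],0.6,80],[[37,-5,81],0.6,80]]'
python3 -m crank '[[[5,0,0],0,80],[[9,0,0],0,80],[[13,0,0],0,80],[[16,0,0],0,80],[[18,0,0],0,80],[[18,0,0],0,80]]'
python3 - <<'E'
from h import *
st();print(yaw_to(11.8))
c,P=cam('scene'); Z=P[...,2]
q=P[(Z>.031)&(Z<.037)][:,:2]*1000; S=np.c_[q@D,q@N]; S=S[(S[:,0]>425)&(S[:,0]<560)&(S[:,1]>-40)&(S[:,1]<66)]
print(len(S),np.percentile(S,[1,99],axis=0), cv2.minAreaRect(S.astype(np.float32)))
E
```

```text
time: 12.4
eef_pos: [0.4839, 0.0861, -0.0096]
tcp_rot: [0.632, 0.775, 0.0, 0.001]
contact_force: [0.3, -0.7, 1.0]
opening: 0.686
finger_force: 0.5
time: 13.0
eef_pos: [0.4795, 0.1037, -0.0103]
tcp_rot: [0.632, 0.775, -0.0, -0.0]
contact_force: [-0.2, 0.0, 0.6]
opening: 0.687
finger_force: 0.0
t 13.0 s,t [490.6   3.5] tip z 17.7 F [-0.2  0.   0.6] open 0.69
-0.14621361300640956
228 [[434.76861245  -8.7753225 ]
 [538.30282795  62.18311603]] ((481.0605163574219, 24.951414108276367), (74.72370910644531, 116.78784942626953), 84.57074737548828)
```

Keep pushing in small steps, watching the force.

```bash
python3 -m crank '[[[1,0,0],0,80],[[2,0,0],0,80],[[3,0,0],0,80],[[3,0,0],0,80]]'; python3 -m crank '[[[1,0,0],0,80],[[2,0,0],0,80],[[2,0,0],0,80]]'; python3 -m crank '[[[1,0,0],0,80],[[1,0,0],0,80]]'
python3 -c "
from h import *
st()"
```

```text
time: 13.45
eef_pos: [0.4792, 0.1064, -0.0102]
tcp_rot: [0.632, 0.775, 0.0, -0.0]
contact_force: [0.6, -0.2, 0.6]
opening: 0.684
finger_force: 0.0
time: 13.75
eef_pos: [0.4791, 0.1078, -0.0101]
tcp_rot: [0.631, 0.776, -0.0, 0.001]
contact_force: [0.5, -3.2, -0.9]
opening: 0.688
finger_force: 1.6
time: 13.95
eef_pos: [0.4791, 0.1078, -0.01]
tcp_rot: [0.631, 0.776, -0.001, 0.001]
contact_force: [1.0, -7.8, 0.3]
opening: 0.689
finger_force: 3.6
t 13.95 s,t [491.    7.6] tip z 18.0 F [ 1.  -7.8  0.3] open 0.69
```

```bash
python3 -m crank '[[[-10,0,0],0,80],[[-18,0,-20],0,255],[[-18,-20,-50],0,255],[[-5,-50,-60],0,255],[[20,-78,-60],0,255],[[37,-80,-60],0,255],[[37,-80,-50],0,255],[[37,-80,-20],0,255],[[37,-80,0],0,255],[[37,-80,0],0,255]]'
python3 -c "
from h import *
st()"
python3 -m crank '[[[0,5,0],0,255],[[0,9,0],0,255],[[0,13,0],0,255],[[0,17,0],0,255],[[0,21,0],0,255],[[0,23,0],0,255],[[0,23,0],0,255]]'
python3 -c "
from h import *
st()"
```

```text
time: 14.95
eef_pos: [0.3903, 0.1287, -0.013]
tcp_rot: [0.632, 0.775, -0.002, -0.003]
contact_force: [-0.1, 0.8, -0.2]
opening: 0.0
finger_force: 0.0
t 14.95 s,t [408.4  46.3] tip z 15.0 F [-0.1  0.8 -0.2] open 0.0
time: 15.65
eef_pos: [0.416, 0.1341, -0.0099]
tcp_rot: [0.632, 0.775, 0.0, 0.0]
contact_force: [0.3, -0.4, 0.9]
opening: 0.001
finger_force: 0.0
t 15.65 s,t [434.6  46.2] tip z 18.1 F [ 0.3 -0.4  0.9] open 0.0
```

```bash
python3 -m crank '[[[0,2,0],0,255],[[0,4,0],0,255],[[0,5,0],0,255],[[0,5,0],0,255]]'; python3 -m crank '[[[0,1,0],0,255],[[0,2,0],0,255],[[0,2,0],0,255]]'; python3 -c "
from h import *
st()
c,P=cam('scene'); Z=P[...,2]
cv2.imwrite('pics/s5.png',cv2.resize(c['frame'][150:270,230:370],None,fx=5,fy=5,interpolation=2))"
```

```text
time: 16.05
eef_pos: [0.4206, 0.135, -0.0101]
tcp_rot: [0.632, 0.775, 0.0, 0.0]
contact_force: [0.2, -0.1, 0.4]
opening: -0.003
finger_force: 0.0
time: 16.35
eef_pos: [0.4224, 0.1354, -0.0101]
tcp_rot: [0.632, 0.775, 0.0, 0.0]
contact_force: [0.5, 0.3, 0.5]
opening: 0.003
finger_force: 0.1
t 16.35 s,t [441.2  46.2] tip z 17.9 F [0.5 0.3 0.5] open 0.0
```

View pics/s5.png

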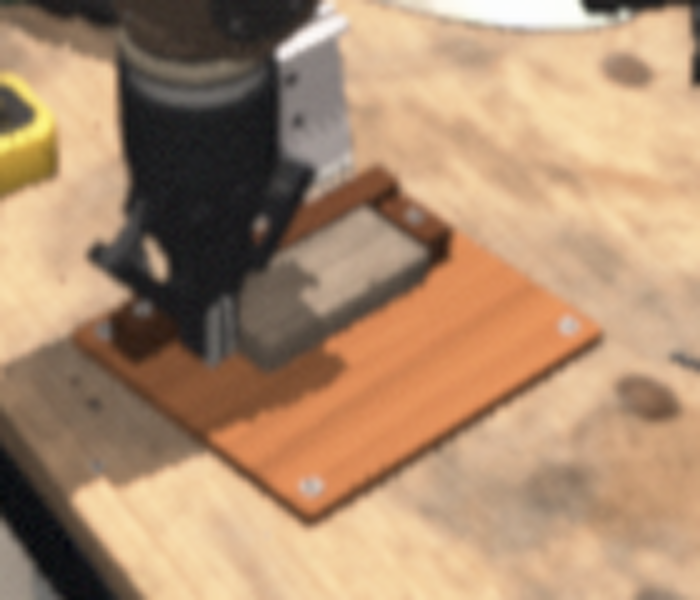

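The crop shows the board along the fence, with its far end at about (405,235) close to the stop at (415,225), and the fingers at its near end near (225,335). I'll push on until there is force.

```bash
python3 -m crank '[[[0,1,0],0,255],[[0,2,0],0,255],[[0,2,0],0,255]]'; python3 -m crank '[[[0,1,0],0,255],[[0,2,0],0,255],[[0,2,0],0,255]]';  python3 -m crank '[[[0,1,0],0,255],[[0,1.5,0],0,255],[[0,1.5,0],0,255]]'; python3 -c "
from h import *
st()"
```

```text
time: 16.7
eef_pos: [0.4235, 0.1357, -0.0102]
tcp_rot: [0.632, 0.775, -0.001, -0.001]
contact_force: [-3.6, -1.4, 2.3]
opening: -0.001
finger_force: 1.8
time: 17.0
eef_pos: [0.4234, 0.1357, -0.0105]
tcp_rot: [0.631, 0.775, -0.003, -0.002]
contact_force: [-8.0, -1.9, 8.6]
opening: 0.001
finger_force: 4.7
time: 17.3
eef_pos: [0.4233, 0.1357, -0.0107]
tcp_rot: [0.631, 0.776, -0.004, -0.004]
contact_force: [-12.2, -3.9, 12.1]
opening: 0.005
finger_force: 6.8
t 17.3 s,t [442.1  46.4] tip z 17.3 F [-12.2  -3.9  12.1] open 0.0
```

```bash
python3 -m crank '[[[0,-10,0],0,255],[[-5,-12,-40],0,80],[[-30,0,-60],0,80],[[-60,25,-60],0,80],[[-60,60,-60],0,80],[[-60,62,-40],0,80],[[-60,62,-10],0,80],[[-60,62,0],0,80],[[-60,62,0],0,80],[[-55,62,0],0,80]]'
python3 -m crank '[[[5,0,0],0,80],[[10,0,0],0,80],[[12,0,0],0,80],[[12,0,0],0,80]]'
python3 -c "
from h import *
st()"
```

```text
time: 18.3
eef_pos: [0.5001, 0.095, -0.0095]
tcp_rot: [0.632, 0.775, 0.0, 0.001]
contact_force: [-0.9, -0.6, 1.1]
opening: 0.684
finger_force: 0.0
time: 18.7
eef_pos: [0.4972, 0.1074, -0.0096]
tcp_rot: [0.631, 0.776, 0.0, 0.0]
contact_force: [0.4, 0.6, 0.3]
opening: 0.688
finger_force: 0.0
t 18.7 s,t [508.7   3.5] tip z 18.4 F [0.4 0.6 0.3] open 0.69
```

```bash
python3 -m crank '[[[2,0,0],0,80],[[4,0,0],0,80],[[5,0,0],0,80],[[5,0,0],0,80]]'; python3 -c "
from h import *
st()"; python3 -m crank '[[[1,0,0],0,80],[[1,0,0],0,80]]'; python3 -c "
from h import *
st()"
```

```text
time: 19.1
eef_pos: [0.4963, 0.1114, -0.01]
tcp_rot: [0.631, 0.775, -0.0, 0.0]
contact_force: [1.6, -2.5, -0.2]
opening: 0.687
finger_force: 1.3
t 19.1 s,t [508.5   7.6] tip z 18.0 F [ 1.6 -2.5 -0.2] open 0.69
time: 19.3
eef_pos: [0.4963, 0.1113, -0.01]
tcp_rot: [0.631, 0.776, -0.001, 0.001]
contact_force: [0.1, -6.8, 0.2]
opening: 0.686
finger_force: 3.3
t 19.3 s,t [508.6   7.6] tip z 18.0 F [ 0.1 -6.8  0.2] open 0.69
```

```bash
python3 -m crank '[[[-8,0,0],0,80],[[-25,0,-20],0,0],[[-35,0,-60],0,0],[[-40,5,-110],0,0],[[-40,15,-160],0,0],[[-40,23,-190],0,0],[[-40,23,-210],0,0],[[-40,23,-210],0,0]]'
python3 - <<'E'
from h import *
for f in('top.npy','scene.npy'):
    P=np.load(f)*1000; S=np.stack([P[...,:2]@D,P[...,:2]@N,P[...,2]],-1)
    m=(abs(S[...,0]-531)<30)&(S[...,1]>85)&(S[...,1]<150)&(S[...,2]>148)&(S[...,2]<180)
    q=S[m]; print(f,m.sum(),q.mean(0),np.percentile(q,[2,98],axis=0).round(1))
    l=(abs(S[...,0]-531)<48)&(S[...,1]>85)&(S[...,1]<150)&(S[...,2]>60)&(S[...,2]<125)
    q=S[l]; 
    if len(q)>10: print('leaf t(z)',np.polyfit(q[:,2],q[:,1],1))
st(); print(yaw_to(11.8))
c,P=cam('scene'); Z=P[...,2]
q=P[(Z>.0315)&(Z<.0352)][:,:2]*1000; S=np.c_[q@D,q@N]; S=S[(S[:,0]>425)&(S[:,0]<563)&(S[:,1]>-40)&(S[:,1]<68)]
print(len(S),np.percentile(S,[1,99],axis=0), cv2.minAreaRect(S.astype(np.float32)))
E
```

```text
time: 20.1
eef_pos: [0.5288, 0.0783, 0.2039]
tcp_rot: [0.632, 0.775, 0.003, 0.003]
contact_force: [0.2, -0.4, -0.5]
opening: 1.001
finger_force: 0.0
top.npy 118 [531.08932625 115.79820648 171.7830436 ] [[514.3 107.9 165.2]
 [548.9 124.9 176.7]]
leaf t(z) [6.45538419e-02 9.45510400e+01]
scene.npy 119 [525.74088747 110.81769822 166.29444362] [[509.8 104.3 151. ]
 [545.7 121.1 174.3]]
leaf t(z) [7.74739367e-02 9.26372764e+01]
t 20.1 s,t [533.6 -31.4] tip z 231.9 F [ 0.2 -0.4 -0.5] open 1.0
-0.16968407174194056
394 [[452.88281752  16.2558976 ]
 [562.01139931  67.57601773]] ((495.20538330078125, 41.374107360839844), (135.29287719726562, 52.80224609375), 0.1937239170074463)
```

```bash
python3 -m crank '[[[45,-2,0],0,0],[[90,-2,0],0,0],[[130,-2,0],0,0],[[147,-2,0],0,0],[[147,-2,0],0,0],[[147,-2,30],0,0],[[147,-2,60],0,0],[[147,-2,80],0,0],[[147,-2,86],0,0],[[147,-2,86],0,0]]' 20
python3 - <<'E'
from h import *
st(); print(tool(W(531.3,116,145)))
c,P=cam('scene'); cv2.imwrite('pics/s6.png',cv2.resize(c['frame'][100:220,210:350],None,fx=5,fy=5,interpolation=2))
E
```

```text
time: 21.15
eef_pos: [0.4935, 0.2207, 0.1117]
tcp_rot: [0.632, 0.775, -0.002, -0.001]
contact_force: [-0.3, 0.2, -0.1]
opening: 1.001
finger_force: 0.0
t 21.15 s,t [528.2 115.2] tip z 139.7 F [-0.3  0.2 -0.1] open 1.0
[ 0.77688926  3.05560106 -5.27357965]
```

View pics/s6.png

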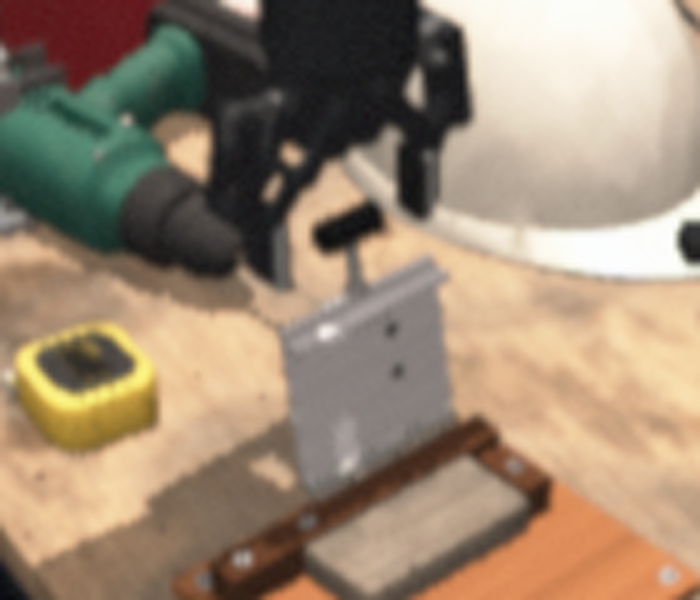

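The crop shows the board home at (420,540), and the fingers at (285,260) and (415,190) straddling the handle at (350,228). Now I'll pinch.

```bash
python3 -m crank '[[[0,1,0],0,0],[[0,1,0],0,255],[[0,1,0],0,255],[[0,1,0],0,255],[[0,1,0],0,255],[[0,1,0],0,255],[[0,1,0],0,255]]' 20
python3 - <<'E'
from h import *
st(); print(get_state()['finger_force'])
s0,z0=np.array([116,0]),0
r=127
for th in np.radians(np.arange(98.5,-2,-7)): print(round(np.degrees(th),1),np.round([97-r*np.cos(th)-116, -(39+r*np.sin(th)-164.6)],1))
E
```

```text
time: 21.9
eef_pos: [0.4961, 0.2221, 0.1145]
tcp_rot: [0.632, 0.775, 0.0, 0.0]
contact_force: [-0.4, -0.8, 3.3]
opening: 0.423
finger_force: 23.0
t 21.9 s,t [531.1 116.1] tip z 142.5 F [-0.4 -0.8  3.3] open 0.42
22.993367314338684
98.5 [-0.2 -0. ]
91.5 [-15.7  -1.4]
84.5 [-31.2  -0.8]
77.5 [-46.5   1.6]
70.5 [-61.4   5.9]
63.5 [-75.7  11.9]
56.5 [-89.1  19.7]
49.5 [-101.5   29. ]
42.5 [-112.6   39.8]
35.5 [-122.4   51.9]
28.5 [-130.6   65. ]
21.5 [-137.2   79.1]
14.5 [-142.    93.8]
7.5 [-144.9  109. ]
0.5 [-146.   124.5]
```

```bash
python3 -m crank '[[[-4,0,-0.5],0,255],[[-10,0,-1],0,255],[[-16,0,-1.4],0,255],[[-24,0,-1.2],0,255],[[-31,0,-0.8],0,255],[[-39,0,0.3],0,255],[[-46.5,0,1.6],0,255],[[-54,0,3.6],0,255],[[-61.4,0,5.9],0,255],[[-61.4,0,5.9],0,255]]'
python3 - <<'E'
from h import *
st(); s=get_state(); print(s['finger_force'])
E
```

```text
time: 22.9
eef_pos: [0.509, 0.16, 0.1078]
tcp_rot: [0.632, 0.775, -0.0, 0.001]
contact_force: [2.2, -0.5, 3.3]
opening: 0.416
finger_force: 23.8
t 22.9 s,t [531.   52.6] tip z 135.8 F [ 2.2 -0.5  3.3] open 0.42
23.831941187381744
```

```bash
python3 -m crank '[[[-7,0,2.8],0,255],[[-14.3,0,6],0,255],[[-21,0,9.8],0,255],[[-27.7,0,13.8],0,255],[[-34,0,18.3],0,255],[[-40.1,0,23.1],0,255],[[-46,0,28.4],0,255],[[-51.2,0,33.9],0,255],[[-56.4,0,40],0,255],[[-61,0,46],0,255]]'
python3 - <<'E'
from h import *
st(); s=get_state(); print(s['finger_force'])
E
```

```text
time: 23.9
eef_pos: [0.5213, 0.1012, 0.0619]
tcp_rot: [0.632, 0.775, 0.0, 0.001]
contact_force: [3.7, -0.7, 5.4]
opening: 0.419
finger_force: 25.3
t 23.9 s,t [531.   -7.4] tip z 89.9 F [ 3.7 -0.7  5.4] open 0.42
25.302996933460236
```

```bash
python3 -m crank '[[[-4.3,0,6.5],0,255],[[-8.2,0,13.1],0,255],[[-11.7,0,20],0,255],[[-14.8,0,27.2],0,255],[[-17.4,0,34.5],0,255],[[-19.6,0,41.9],0,255],[[-21.2,0,49.5],0,255],[[-22.3,0,55],0,255],[[-22.5,0,57],0,255],[[-22.5,0,57],0,255]]'
python3 - <<'E'
from h import *
st(); s=get_state(); print(s['finger_force'])
E
```

```text
time: 24.9
eef_pos: [0.5258, 0.0796, 0.0041]
tcp_rot: [0.632, 0.775, 0.0, 0.001]
contact_force: [6.6, -1.5, -0.5]
opening: 0.42
finger_force: 25.6
t 24.9 s,t [530.9 -29.5] tip z 32.1 F [ 6.6 -1.5 -0.5] open 0.42
25.617620944976807
```

```bash
python3 -m crank '[[[-0.5,0,4],0,255],[[-0.8,0,8],0,255],[[-1,0,11],0,255],[[-1,0,13],0,255],[[-1,0,13],0,255]]'; python3 -m crank '[[[0,0,1],0,255],[[0,0,2],0,255],[[0,0,2],0,255]]'
python3 - <<'E'
from h import *
st()
E
```

```text
time: 25.4
eef_pos: [0.526, 0.0787, -0.0087]
tcp_rot: [0.632, 0.775, 0.0, 0.001]
contact_force: [6.8, -1.9, 0.8]
opening: 0.415
finger_force: 25.8
time: 25.7
eef_pos: [0.5259, 0.0787, -0.0105]
tcp_rot: [0.632, 0.775, 0.0, 0.001]
contact_force: [6.6, -1.9, 1.6]
opening: 0.412
finger_force: 25.9
t 25.7 s,t [530.9 -30.4] tip z 17.5 F [ 6.6 -1.9  1.6] open 0.41
```

```bash
python3 -m crank '[[[0,0,1],0,255],[[0,0,2],0,255],[[0,0,2],0,255]]'
python3 -m crank '[[[0,0,0],0,0],[[0,0,0],0,0],[[0,0,0],0,0],[[0,0,0],0,0],[[0,0,-30],0,0],[[0,0,-60],0,255],[[0,0,-60],0,255],[[0,0,-60],0,255],[[0,0,-60],0,255],[[0,0,-60],0,255]]'
python3 - <<'E'
from h import *
st()
for n in ('scene','top'):
    c,P=cam(n); P=P*1000; S=np.stack([P[...,:2]@D,P[...,:2]@N,P[...,2]],-1)
    m=(abs(S[...,0]-531)<45)&(S[...,1]>10)&(S[...,1]<85)&(S[...,2]>28)&(S[...,2]<70); q=S[m]
    if len(q)>20: print(n,len(q),np.polyfit(q[:,1],q[:,2],1),q[:,2].mean())
    if n=='scene': cv2.imwrite('pics/s7.png',cv2.resize(c['frame'][150:270,230:370],None,fx=5,fy=5,interpolation=2))
E
```

```text
time: 26.0
eef_pos: [0.526, 0.0787, -0.0125]
tcp_rot: [0.632, 0.775, 0.0, 0.001]
contact_force: [7.0, -2.7, 1.8]
opening: 0.419
finger_force: 25.9
time: 27.0
eef_pos: [0.5238, 0.0792, 0.0463]
tcp_rot: [0.632, 0.775, -0.001, -0.001]
contact_force: [0.3, 0.4, -0.0]
opening: 0.144
finger_force: 0.0
t 27.0 s,t [528.9 -29.5] tip z 74.3 F [ 0.3  0.4 -0. ] open 0.14
scene 540 [-1.51197563e-02  4.32375313e+01] 42.50412239520913
top 50 [-3.39146789e-02  4.59836720e+01] 43.264223835070155
```

View pics/s7.png

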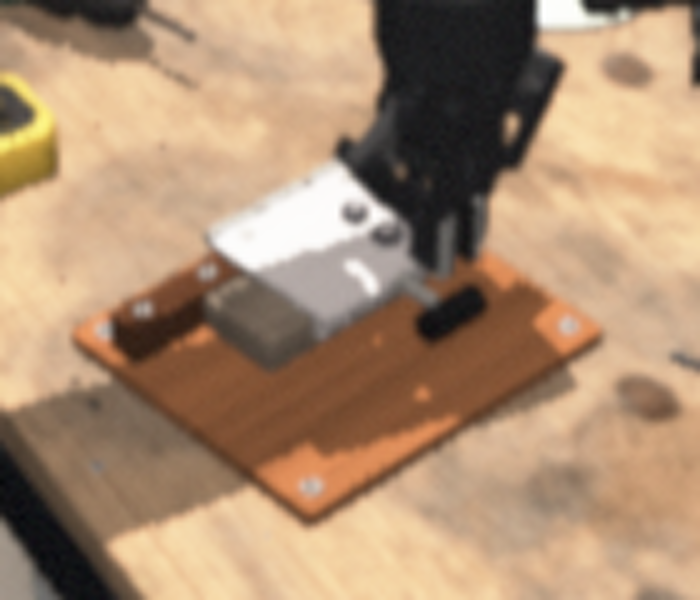

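The crop shows the leaf down over the board with its handle at (450,313). A slope of about 1° remains, so I'll press the handle gently from above with shut fingers.

```bash
python3 -m crank '[[[0,0,10],0,255],[[0,0,18],0,255],[[0,0,22],0,255],[[0,0,24],0,255],[[0,0,24],0,255]]'; python3 -m crank '[[[0,0,1],0,255],[[0,0,2],0,255],[[0,0,2],0,255]]';python3 -m crank '[[[0,0,1],0,255],[[0,0,2],0,255],[[0,0,2],0,255]]'
python3 - <<'E'
from h import *
st()
E
```

```text
time: 27.6
eef_pos: [0.5249, 0.0791, 0.0234]
tcp_rot: [0.632, 0.775, -0.0, -0.0]
contact_force: [0.4, -0.7, -0.1]
opening: 0.0
finger_force: 0.0
time: 27.9
eef_pos: [0.5255, 0.0791, 0.0223]
tcp_rot: [0.632, 0.775, 0.0, 0.0]
contact_force: [0.7, -0.2, -0.1]
opening: -0.003
finger_force: 0.0
time: 28.2
eef_pos: [0.5254, 0.079, 0.0201]
tcp_rot: [0.632, 0.775, 0.0, 0.0]
contact_force: [0.0, 0.1, 0.1]
opening: 0.003
finger_force: 0.2
t 28.2 s,t [530.5 -30. ] tip z 48.1 F [0.  0.1 0.1] open 0.0
```

```bash
for i in 1 2 3; do python3 -m crank '[[[0,0,0.8],0,255],[[0,0,1.5],0,255],[[0,0,1.5],0,255]]' | grep -E 'eef|contact'; done
```

```text
eef_pos: [0.5255, 0.079, 0.0194]
contact_force: [-2.5, -1.6, 5.9]
eef_pos: [0.5256, 0.079, 0.0192]
contact_force: [-4.8, -0.2, 12.9]
eef_pos: [0.5257, 0.079, 0.019]
contact_force: [-8.2, -1.0, 20.2]
```

The handle resists 20 N without moving, so the leaf is on its stop. I'll retreat and verify.

```bash
python3 -m crank '[[[0,0,-20],0,255],[[0,0,-60],0,255],[[0,0,-100],0,255],[[-40,-30,-120],0,255],[[-80,-60,-120],0,255],[[-120,-90,-120],0,255],[[-150,-100,-120],0,255],[[-150,-100,-120],0,255],[[-150,-100,-120],0,255]]'
python3 - <<'E'
from h import *
st()
for n in ('scene','top'):
    c,P=cam(n); P=P*1000; S=np.stack([P[...,:2]@D,P[...,:2]@N,P[...,2]],-1)
    m=(abs(S[...,0]-531)<45)&(S[...,1]>10)&(S[...,1]<92)&(S[...,2]>37)&(S[...,2]<70); q=S[m]
    if len(q)>20: print(n,len(q),np.polyfit(q[:,1],q[:,2],1),q[:,2].mean())
    b=(S[...,0]>440)&(S[...,0]<478)&(S[...,1]<67)&(S[...,1]>5)&(abs(S[...,2]-34)<3); print('board end',np.percentile(S[b],[1,99],axis=0).round(1).tolist())
    cv2.imwrite(f'pics/{n}8.png',cv2.resize(c['frame'][150:270,230:370] if n=='scene' else c['frame'][190:290,220:340],None,fx=5,fy=5,interpolation=2))
E
```

```text
time: 30.0
eef_pos: [0.4573, -0.0884, 0.1353]
tcp_rot: [0.633, 0.775, 0.0, -0.0]
contact_force: [-0.2, -0.3, -0.2]
opening: 0.003
finger_force: 0.0
t 30.0 s,t [ 429.6 -179.9] tip z 163.3 F [-0.2 -0.3 -0.2] open 0.0
scene 675 [-6.20666883e-03  4.19175701e+01] 41.5948788172987
board end [[444.0, 16.0, 31.1], [477.5, 66.7, 36.9]]
top 1057 [-3.84187105e-03  4.29777487e+01] 42.781828138693434
board end [[457.5, 20.4, 31.2], [477.8, 66.4, 36.9]]
```

View pics/top8.png

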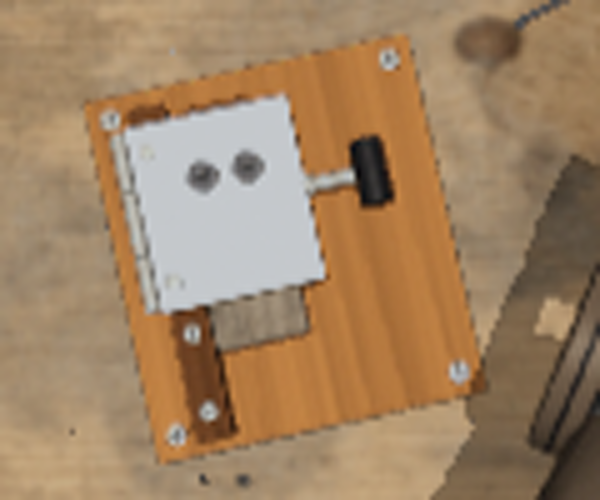

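The leaf lies level over the board. The board's visible end at (262,320) is flush with the fence, its near end at s of about 457 mm against 456.5 expected. Handing in.

```bash
python3 -c "
from h import *
print(ctrl.sign_off())"
```

```text
the job is handed in; nothing more can be done
None
```

The board is home in the corner against the back fence and end stop, the drill leaf is fully closed over it, and the job was handed in at about 30 s of the 72 s allowed. I did not touch the other two blocks or the tape measure.

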